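# Register a die bar and hold the cam clamp at full throw

## Task

Slide the long aluminium die bar home in the fixture, flat on the base plate with its long edge flush against the fence and its end flush against the end stop, while the clamp is still open. Then swing the sprung cam lever a quarter turn to the top of its cam, where it points straight away from the fence and the jaw pinches the bar, and finish still holding the lever there with the gripper, because it has no latch and springs open when let go. Leave the other things on the bench where they are.

Things in the scene. Friction and masses are not known exactly. Their poses are not given: they have to be found in the camera images.
- bar: loose aluminium bar, 30 mm (its x) by 140 mm (its y) by 12 mm thick, about 0.14 kg, with three shallow dark dimples along the top; origin at the centre of its underside. It starts lying askew on the right-hand part of the base plate
- jig: fixed clamping fixture: steel base plate 12 mm thick on the table. Origin on the table; the plate spans x -90 to 130 mm and y -200 to 125 mm of the fixture's frame (x leads away from the robot, y to the left along the fence). The plate at y below -3 mm is open, and a bar fully home sticks out 60 mm beyond the fence's right end, so it can be gripped there
- fence (a point): middle of the fence's working face, at plate level; the face looks to the fixture's +x (at x = -60 mm) and runs from y = 10 to 105 mm; the fence is 15 mm wide, stands on the robot's side and rises 16 mm above the plate
- end_stop (a point): middle of the end stop's working face, at plate level; the face looks to the fixture's -y (at y = 90 mm), from x = -60 to -25 mm; 15 mm thick, rises 16 mm above the plate, at the fence's left end
- nest (a point): point on the plate's top where the centre of the underside of the bar lies when it is fully home (long edge against the fence, end against the end stop); axes as the fixture's, so the bar's y axis then lies along the nest's y, either way round. At x = -45, y = 20, z = 12 mm of the fixture
- cam_pivot (a point): the vertical axis of the cam lever, at x = 45, y = 20, z = 50 mm of the fixture; axes as the fixture's
- cam_lever (a joint): lever angle, rad, clockwise from above. 0: open, on its stop, pointing along the fixture's +y, parallel to the fence. 1.571: top of the cam (jaw 14 mm forward), pointing along the fixture's +x, straight away from the fence. Turns on to 2.2, but the lift falls beyond the top. A spring always pulls it to 0: about 2 N at the knob when open, 6 to 7 N at the top
- knob (a point): centre of the lever's black upright cylindrical knob, 24 mm diameter, 90 mm from the cam pivot, moving with the lever; the point lies 80 mm above the table, the knob's top is 91 mm above the table and its free part is 45 mm tall down to the flat lever arm (16 mm wide, top 46 mm above the table)
- jaw_pad: rubber tip of the sliding jaw, 24 mm wide (y = 8 to 32 mm), facing the fence, between guides 20 mm high at y = -3 to 43, x = -12 to 0 mm. Open, its face is at x = -20 mm and its origin at the fixture's. It moves to -x, meets a homed bar after 10 mm and is pushed in 4 mm (about 10 N) at the top of the cam
- die: loose plain steel cylinder, 26 mm diameter, 22 mm tall, standing on the base plate; origin at the centre of its underside; not to be disturbed
- bobbin: loose small thread bobbin, 26 mm diameter, 26 mm tall, standing on the base plate; origin at the centre of its underside; not to be disturbed
- ribbon_spool: loose flat white ribbon spool, 84 mm diameter, 28 mm tall, on the table beyond the fixture; origin at the centre of its underside; not to be disturbed
- cord_spool: loose black cord spool with card flanges, 64 mm diameter, 60 mm tall, on the table to the right of the fixture; origin at the centre of its underside; not to be disturbed
- stud_jar: loose closed jar, 54 mm diameter, 60 mm tall, on the table beyond the fixture on the left; origin at the centre of its underside; not to be disturbed
- tape_roll: loose ring-shaped roll, 80 mm diameter, 24 mm tall, on the table to the left of the fixture; origin at the centre of its underside; not to be disturbed
- screwdriver: loose screwdriver, about 170 mm long, lying on the table beyond the fixture; origin under the middle of it; not to be disturbed
Mind the look-alikes: they are no part of the job. There is more than one size of the bar; the job needs the largest.

How it is judged:
On the way:
1. the bar is home against the fence and the end stop while the cam lever is still open (x of bar in the frame of nest between -0.003 and 0.003 m and y of bar in the frame of nest between -0.003 and 0.003 m and z of bar in the frame of nest between -0.003 and 0.003 m and angle between the y axis of bar and the y axis of nest, either way round below 0.035 rad and angle between bar's own z axis and vertical below 0.05 rad and value of joint cam_lever below 0.3 rad), for 0.2 s.
At the end, for the whole second after the job is handed in: Bar flat, within 3 mm of the nest point both ways and 0.035 rad of square; cam lever still, within 0.13 rad of the top of its cam (1.571), the gripper's fingers on it with over 1.5 N; the jaw tip presses the bar with over 5 N and the robot does not touch the bar (x of bar in the frame of nest between -0.003 and 0.003 m and y of bar in the frame of nest between -0.003 and 0.003 m and z of bar in the frame of nest between -0.003 and 0.003 m and angle between the y axis of bar and the y axis of nest, either way round below 0.035 rad and angle between bar's own z axis and vertical below 0.05 rad and value of joint cam_lever between 1.441 and 1.701 rad and velocity of joint cam_lever between -0.1 and 0.1 rad/s and contact force between the fingers and cam_lever above 1.5 N and contact force between jaw_pad and bar above 5 N and contact force between each of the arm, the fingers and bar below 0.3 N); the arm keeps its last pose, push and grip.
It fails at once if a bystander is moved more than 25 mm (distance of any of die, bobbin, ribbon_spool, cord_spool, stud_jar, tape_roll, screwdriver from where it was at the start of the episode above 0.025 m).
It also fails if it takes over 51 s, if anything falls off the work surface, if the arm or the gripper's body presses on something with over 40 N, if the wrist force passes 120 N, or if a joint passes its speed limit or range.

## Robot

A 7-joint arm with a two-finger parallel gripper is mounted at the origin on the work surface. World frame = base frame: x ahead of the robot, y to its left, z up, the work surface at z = 0. Lengths are in m, angles in rad, forces in N, time in s.
With the tool pointing down it reaches from about 0.425 to 0.825 m from the base axis. Payload 3.6 kg.
Tool frame: the origin (TCP) lies where the fingers leave the gripper's body, on its centre line; the fingertips stand 73 mm ahead of it and the grasp point (between the pads) lies 54 mm ahead of it; z points along the fingers, y is the line along which they close (so a half turn about z gives the same grasp; the last joint's range is limited). The gripper opens to 85 mm and grips with 20 to 120 N. Pads are 22 mm wide; open, the fingers measure 114 mm over their backs; the gripper's body (76 mm by 85 mm) begins 54 mm behind the grasp point. The pads swing forward as they close: fully open they stand 13 mm farther back than shut.
Start: joints at [1.185, 0.615, -0.013, 1.423, 0.008, 1.103, -0.04], TCP at [0.228, -0.609, 0.304] pointing down, gripper open.
Joint ranges: [-3.12, 3.12], [-0.3, 2.06], [-1.34, 1.32], [0.26, 2.42], [-1.36, 4.5], [0.01, 1.98], [-2.84, 2.84]. Speed limits (rad/s): [2.79, 2.79, 3.14, 3.14, 3.14, 3.14, 3.14].

## Interface

Orientations are given as a unit quaternion [x, y, z, w].
In Python, from station import arm, snapshot, camera_info, ticket gives the robot as it stands. Calls block until the motion is done:
- arm.movep(position, orientation): joint-space move of the TCP to a pose.
- arm.line_to(position, velocity=0.15, ori=None): straight line of the TCP; ori=None keeps the orientation; velocity is the mean speed in m/s.
- arm.move_j(angles): joint-space move.
- arm.move_gripper(opening, effort=None): opening from 0.0 (shut) to 1.0 (fully open); effort is the grip in N (None keeps the last); returns when the fingers have stopped.
- arm.pause(seconds).
- arm.ik(position, orientation): joint angles nearest the present ones, or None.
- snapshot(name): name is "side" or "top" or "wrist"; returns the picture (384x512x3 uint8, blue, green, red); there is no depth.
- camera_info(name): a dict with "fx", "fy", "cx", "cy" (pixels), "R" (3x3) and "t" (3): a world point X has camera coordinates R X + t; the wrist camera has in their place "T_tool_cam" (4x4, takes a point from camera to tool coordinates, whose origin is the TCP and whose axes are the flange's). Camera axes: x right, y down, z forward; pixel columns grow to the right and rows downward; lengths in m; the calibration is good to about 2 mm. A picture is of the moment at which its call begins: read the wrist's pose just before it. camera_info takes no time and is no camera call.
A pose or a line that the arm cannot do raises arm.MotionError and nothing moves.
- ticket.finish_job(): hands the job in; it is judged then, once.
Readings, each from a call of its own:
- arm.read_time(): time.
- arm.read_joint_positions(): joint angles.
- arm.read_dq(): joint speeds.
- arm.read_effort(): joint torques, N m.
- arm.read_tool_pos(): TCP position.
- arm.read_eef_rot(): TCP orientation.
- arm.read_ft_force(): force on the tool from outside, world axes, zero at the start.
- arm.read_wrist_torque(): the same for the moment, N m.
- arm.read_opening(): opening from 0.0 (shut) to 1.0 (fully open).
- arm.read_finger_force(): force on a finger pad.
Only numpy, scipy, OpenCV 4.12 (cv2) and the standard library are available. Lean on these libraries where they do the work, as an engineer would, in place of code of your own. Each camera call takes 0.05 s, during which the arm holds its last target. There are 200 camera calls.

## Working session

There is one attempt and no reset: what is moved stays moved. The work goes in short steps, each a Python script; the robot and the scene stay as the last script left them, time stands still between calls to the robot, and variables do not carry over. Pictures are saved under pics/ and viewed, at most 10 in all, crops included, and the job is handed in when it is done.

```bash
mkdir -p pics; ls
python3 - <<'E'
from station import arm,snapshot,camera_info
import cv2,numpy as np
for n in("top","side"):
    cv2.imwrite(f"pics/{n}0.png",cv2.resize(snapshot(n),(800,600),interpolation=cv2.INTER_CUBIC)); cv2.imwrite(f"pics/{n}0_raw.png",snapshot(n))
    c=camera_info(n);print(n,c["fx"],c["cx"],c["cy"],np.round(c["R"],3).tolist(),np.round(c["t"],3), -np.array(c["R"]).T@c["t"])
print(camera_info("wrist"),arm.read_eef_rot(),arm.read_time())
E
```

```text
pics
top 416.7072411885047 256.3924422166715 190.65209030710253 [[-0.026, -1.0, 0.0], [-0.988, 0.026, -0.154], [0.154, -0.004, -0.988]] [0.077 0.566 0.934] [0.41765966 0.06640203 1.01005672]
side 383.3320416154709 256.65140149220014 187.56019444510025 [[0.891, -0.454, 0.008], [-0.332, -0.663, -0.671], [0.31, 0.596, -0.741]] [-0.487  0.257  0.635] [ 0.3221756 -0.4286534  0.6474522]
{'fx': 270.590064679105, 'fy': 270.590064679105, 'cx': 256.5731305703008, 'cy': 194.6727187131321, 'T_tool_cam': array([[-1.77567390e-03, -9.52139599e-01, -3.05658357e-01,
         7.79031163e-02],
       [ 9.99998422e-01, -1.70681732e-03, -4.92519617e-04,
        -3.80383559e-04],
       [-5.27555482e-05, -3.05658749e-01,  9.52141127e-01,
        -7.04084892e-02],
       [ 0.00000000e+00,  0.00000000e+00,  0.00000000e+00,
         1.00000000e+00]])} [ 9.83944217e-01  1.78474462e-01 -1.64772499e-04 -7.86047201e-04] 0.2
```

View pics/top0.png

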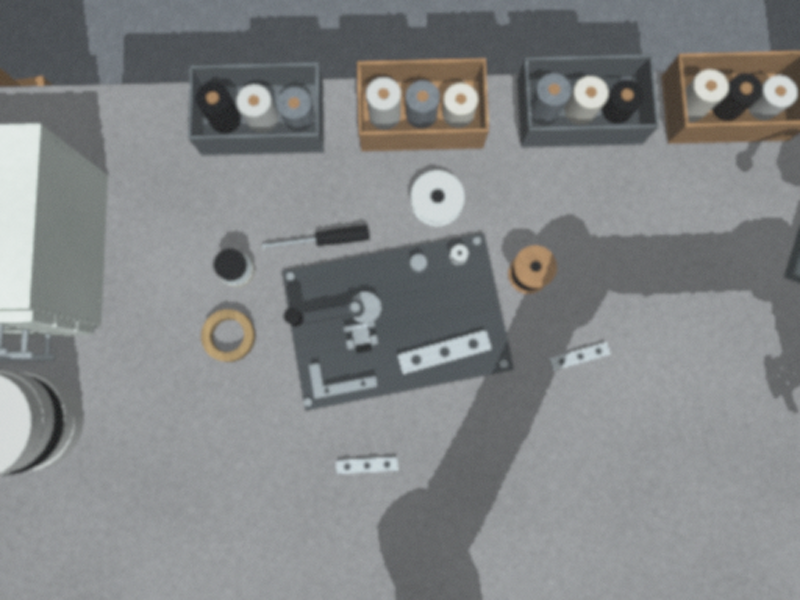

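View pics/side0.png

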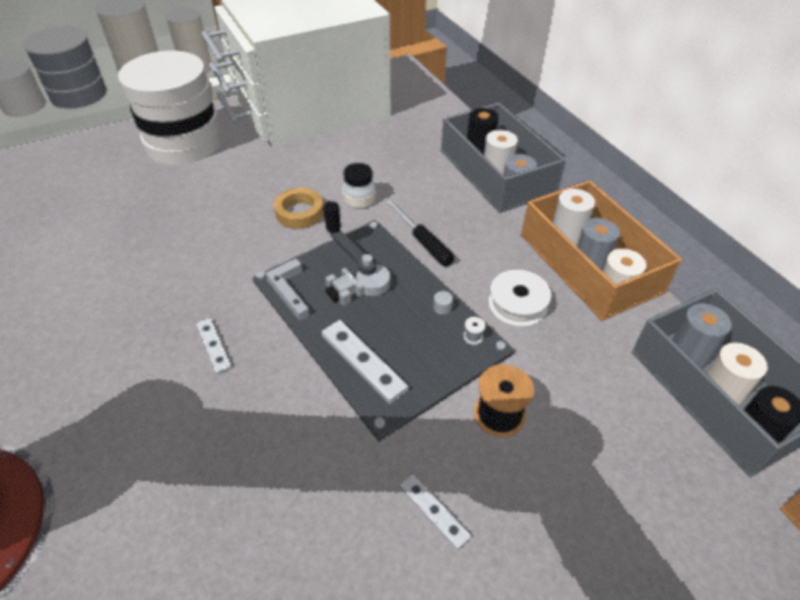

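Top view (800x600): the plate's corners are at about (283,270), (485,232), (512,370) and (305,410). The largest bar is at (445,352), the knob at (293,316) and the pivot at (365,305). The side view shows the bar at (364,361) and the knob at (332,216). The smaller bars lie off the plate.

```bash
cat > h.py <<'E'
import cv2,numpy as np
from station import arm,snapshot,camera_info
from scipy.spatial.transform import Rotation as Ro
def cam(n,pose=None):
    c=camera_info(n)
    if n=="wrist":
        p,q=pose; T=np.eye(4);T[:3,:3]=Ro.from_quat(q).as_matrix();T[:3,3]=p
        W=T@np.array(c["T_tool_cam"]);R=W[:3,:3].T;return c,R,W[:3,3]
    R=np.array(c["R"]);return c,R,-R.T@np.array(c["t"])
def ray(C,uv):
    c,R,o=C;d=R.T@np.array([(uv[0]-c["cx"])/c["fx"],(uv[1]-c["cy"])/c["fy"],1]);return o,d/np.linalg.norm(d)
def plane(C,uv,z):
    o,d=ray(C,uv);return o+d*(z-o[2])/d[2]
def tri(C1,u1,C2,u2):
    o1,d1=ray(C1,u1);o2,d2=ray(C2,u2)
    s=np.linalg.lstsq(np.c_[d1,-d2],o2-o1,rcond=None)[0]
    a,b=o1+s[0]*d1,o2+s[1]*d2;return (a+b)/2,np.linalg.norm(a-b)
def wrist():
    pose=(np.array(arm.read_tool_pos()),np.array(arm.read_eef_rot()));im=snapshot("wrist");return im,cam("wrist",pose)
def blobs(m,amin=20):
    cs,_=cv2.findContours(m.astype(np.uint8)*255,cv2.RETR_EXTERNAL,cv2.CHAIN_APPROX_NONE)
    return [c for c in cs if cv2.contourArea(c)>amin]
def quad(m):  # 4 corners of the largest blob, lines fitted to the sides
    c=max(blobs(m),key=cv2.contourArea);h=cv2.convexHull(c)
    P=c[:,0].astype(float);b=cv2.approxPolyN(h,4,ensure_convex=True).reshape(-1,2).astype(float)
    L=[]
    for i in range(4):
        a,e=b[i],b[(i+1)%4];t=(e-a)/np.linalg.norm(e-a);n=np.array([-t[1],t[0]])
        s=(P-a)@t/np.linalg.norm(e-a);k=(s>.1)&(s<.9)&(abs((P-a)@n)<2)
        vx,vy,x,y=cv2.fitLine(P[k].astype(np.float32),cv2.DIST_HUBER,0,.01,.01).ravel();L.append(np.cross([x,y,1],[x+vx,y+vy,1]))
    q=[np.cross(L[i-1],L[i]) for i in range(4)];return np.array([v[:2]/v[2] for v in q])
E
python3 - <<'E'
from h import *
np.set_printoptions(precision=4,suppress=True)
top=cv2.imread("pics/top0_raw.png");sd=cv2.imread("pics/side0_raw.png");Ct,Cs=cam("top"),cam("side")
def pt(im,x,y): return im[int(y*.64),int(x*.64)]
print("plate",pt(top,440,300),pt(top,300,350),pt(top,500,360),"shadow",pt(top,540,330),pt(top,530,390),"bar",pt(top,430,355),"fence",pt(top,355,383),"table",pt(top,400,430))
print("side plate",pt(sd,440,350),"shadow",pt(sd,440,460),"bar",pt(sd,345,345),"table",pt(sd,250,350))
out=[]
for im,bx in((top,(395,330,495,375)),(sd,(315,315,412,408))):
    g=im.min(2);x0,y0,x1,y1=[int(v*.64) for v in bx]
    m=np.zeros(g.shape,bool);m[y0:y1,x0:x1]=g[y0:y1,x0:x1]>140
    c=max(blobs(m),key=cv2.contourArea);r=cv2.minAreaRect(c);out.append(r[0]);print("bar rect",r)
print("bar centre tri",tri(Ct,out[0],Cs,out[1]),plane(Ct,out[0],.024),plane(Cs,out[1],.024))
E
```

```text
plate [93 89 84] [97 92 87] [83 82 77] shadow [105 105 102] [110 109 105] bar [210 204 193] fence [182 176 166] table [154 152 148]
side plate [89 83 79] shadow [101  99 102] bar [220 217 212] table [164 164 168]
bar rect ((284.0638122558594, 224.942138671875), (12.942234992980957, 58.93339157104492), 74.35775756835938)
bar rect ((232.50003051757812, 229.50003051757812), (63.639610290527344, 15.55634880065918), 45.0)
bar centre tri (array([ 0.4891, -0.0021,  0.0175]), np.float64(0.002405555468216467)) [ 0.4875 -0.0013  0.024 ] [ 0.4886 -0.0067  0.024 ]
```

Run:
```python
from h import *
import pickle
D=[]
for i,p in enumerate([(.56,.10,.30),(.56,-.02,.30)]):
    arm.movep(p,[1,0,0,0]);arm.pause(.2);im,C=wrist();D.append((im,C));cv2.imwrite(f"pics/w{i}.png",cv2.resize(im,(800,600),interpolation=cv2.INTER_CUBIC))
pickle.dump(D,open("w.pkl","wb"));print(arm.read_time(),arm.read_tool_pos(),arm.read_joint_positions())
```

```text
4.0083 [ 0.56004665 -0.01829049  0.30006116] [ 0.15102207  0.48771391 -0.23916059  1.68954769  0.13309755  0.98015535
 -1.70334423]
```

View pics/w0.png

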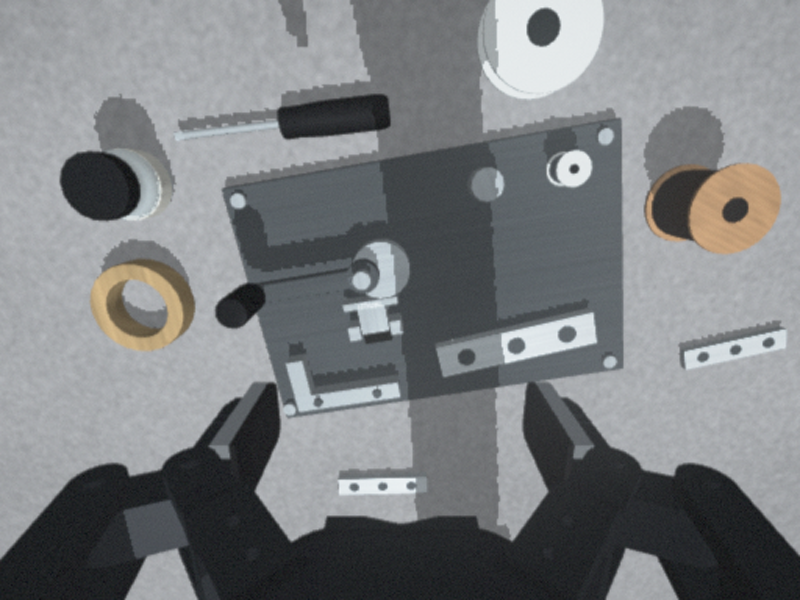

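View pics/w1.png

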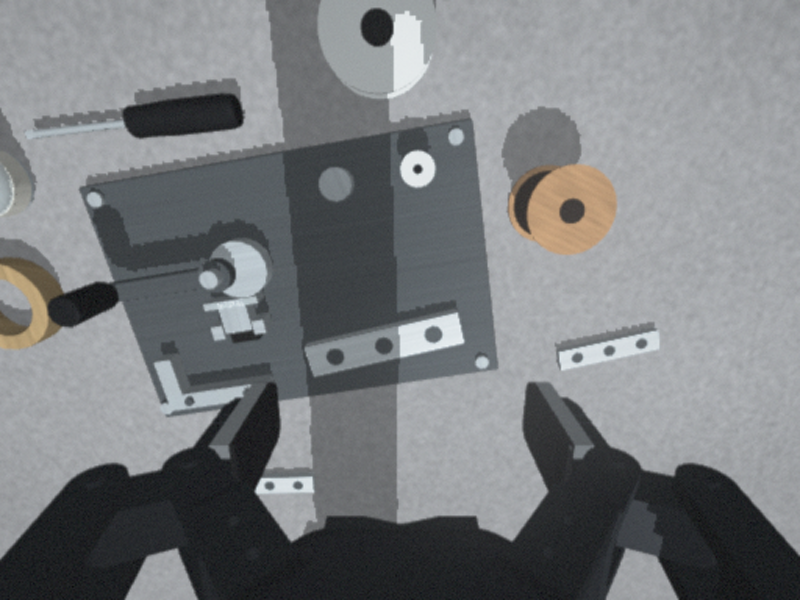

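The wrist views show the four plate screws: w0 (238,200), (605,136), (609,362), (290,409) and w1 (95,199), (456,136), (482,362), (166,408). The bar's dimples are at w0 (467,357), (517,345), (567,334) and w1 (335,356), (384,346), (433,334). The fence and end stop L is at w0 (290,360) to (400,392).

Run:
```python
from h import *
import pickle
np.set_printoptions(precision=4,suppress=True)
D=pickle.load(open("w.pkl","rb"))
def cen(im,p,dark,r=9):
    x,y=np.array(p)*.64;x0,y0=int(x)-r,int(y)-r;g=im[y0:y0+2*r+1,x0:x0+2*r+1].min(2)
    g=cv2.resize(g,None,fx=4,fy=4,interpolation=cv2.INTER_CUBIC)
    c8=g[4*r-6:4*r+10,4*r-6:4*r+10];ref=np.median(g);t=(np.median(c8)+ref)/2
    m=(g<t) if dark else (g>t)
    n,l,s,c=cv2.connectedComponentsWithStats(m.astype(np.uint8));k=l[4*r-2:4*r+6,4*r-2:4*r+6];k=np.bincount(k[k>0]).argmax()
    return (c[k]-1.5)/4+[x0,y0],s[k,4]/16
S0=[(238,200),(605,136),(609,362),(290,409)];S1=[(95,199),(456,136),(482,362),(166,408)]
B0=[(467,357),(517,345),(567,334)];B1=[(335,356),(384,346),(433,334)]
def go(A,B,dark,r):
    o=[]
    for a,b in zip(A,B):
        (u,s0),(v,s1)=cen(D[0][0],a,dark,r),cen(D[1][0],b,dark,r)
        P,e=tri(D[0][1],u,D[1][1],v);o.append(P);print(u/.64,v/.64,s0,s1,P,round(e,4))
    return np.array(o)
S=go(S0,S1,False,9);B=go(B0,B1,True,5)
print("sides",[np.linalg.norm(S[i]-S[i-1]) for i in range(4)],"dimple pitch",np.linalg.norm(B[0]-B[1]),np.linalg.norm(B[2]-B[1]))
C0=[(222,188),(620,118),(623,368),(287,417)];C1=[(80,187),(470,112),(497,370),(165,417)]
for a,b in zip(C0,C1):print("corner",plane(D[0][1],np.array(a)*.64,.012),plane(D[1][1],np.array(b)*.64,.012),tri(D[0][1],np.array(a)*.64,D[1][1],np.array(b)*.64))
# fit with corners/screws: frame
s=S[:,:2];yax=((s[0]-s[1])+(s[3]-s[2]));yax/=np.linalg.norm(yax);xax=np.array([yax[1],-yax[0]])
O=s.mean(0)-(.02*xax-.0375*yax);yaw=np.arctan2(xax[1],xax[0]);print("origin",O,"yaw",yaw)
F=lambda P:np.array([(P[:2]-O)@xax,(P[:2]-O)@yax])
print("screws fix",[F(p) for p in S],"bar fix",[F(p) for p in B])
im=D[0][0]; r=im[int(350*.64):int(425*.64),int(275*.64):int(415*.64)]
cv2.imwrite("pics/c.png",cv2.resize(r,None,fx=7,fy=7,interpolation=cv2.INTER_CUBIC))
for u in [(398,385),(401,399),(290,362),(312,384),(306,362)]:print("fence pts",F(plane(D[0][1],np.array(u)*.64,.028)))
for u in [(240,305)]:print("knob",F(plane(D[0][1],np.array(u)*.64,.08)))
```

```text
[237.0746 200.4018] [ 93.7593 199.1337] 71.1875 70.625 [0.6136 0.2332 0.0159] 0.0002
[605.2487 135.8307] [455.4235 136.2256] 83.0625 81.8125 [ 0.6618 -0.06    0.0163] 0.0002
[609.3944 361.4942] [481.4686 362.024 ] 48.4375 49.3125 [ 0.4684 -0.0918  0.0162] 0.0001
[289.8543 414.5384] [171.6438 402.5218] 89.875 107.5625 [0.4144 0.2078 0.008 ] 0.0108
[465.7419 356.3215] [334.6152 356.0896] 45.75 46.8125 [0.4775 0.0418 0.0237] 0.0002
[515.7217 345.1176] [382.718  345.0316] 54.6875 47.9375 [ 0.4891 -0.0016  0.0256] 0.0003
[566.2134 333.5632] [432.7667 333.7491] 49.9375 54.375 [ 0.4992 -0.0457  0.0237] 0.0002
sides [np.float64(0.20099976282919535), np.float64(0.29713912487697647), np.float64(0.19605087302553817), np.float64(0.30457936803150093)] dimple pitch 0.04494744541877781 0.04531517673505249
corner [0.6231 0.2459 0.012 ] [0.6231 0.2452 0.012 ] (array([0.623 , 0.2467, 0.0098]), np.float64(8.891776104040741e-06))
corner [ 0.6749 -0.0715  0.012 ] [ 0.6798 -0.0711  0.012 ] (array([ 0.6771, -0.0706,  0.0145]), np.float64(0.004765474315444123))
corner [ 0.4596 -0.1078  0.012 ] [ 0.4582 -0.1077  0.012 ] (array([ 0.4594, -0.1074,  0.013 ]), np.float64(0.0012220873073654256))
corner [0.4079 0.211  0.012 ] [0.407  0.2121 0.012 ] (array([0.4093, 0.2102, 0.0148]), np.float64(0.0007199704885433634))
origin [0.5135 0.1059] yaw 0.17066707427200448
screws fix [array([0.1203, 0.1085]), array([ 0.118 , -0.1886]), array([-0.078 , -0.1872]), array([-0.0803,  0.1173])] bar fix [array([-0.0464, -0.057 ]), array([-0.0423, -0.1018]), array([-0.0398, -0.147 ])]
fence pts [-0.062   0.0074]
fence pts [-0.0766  0.0072]
fence pts [-0.0229  0.098 ]
fence pts [-0.0475  0.0839]
fence pts [-0.0253  0.084 ]
knob [0.0492 0.1031]
```

View pics/c.png

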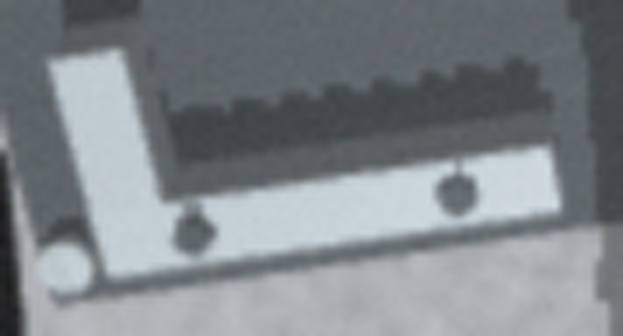

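```bash
cat >> h.py <<'E'
O=np.array([.5152,.1045]);TH=.163
xa=np.array([np.cos(TH),np.sin(TH)]);ya=np.array([-xa[1],xa[0]])
def W(x,y,z): return [*(O+x*xa+y*ya),z]
def F(P): d=np.array(P)[:2]-O;return np.array([d@xa,d@ya])
def Q(psi): return (Ro.from_euler("z",psi)*Ro.from_quat([1,0,0,0])).as_quat()
def ft(): return np.array(arm.read_ft_force())
E
python3 - <<'E'
from h import *
import pickle
np.set_printoptions(precision=4,suppress=True)
D=pickle.load(open("w.pkl","rb"))
print("inner corner, fence end",F(plane(D[0][1],(199.6,252.3),.028)),F(plane(D[0][1],(254.6,245),.028)),"screw4",F(plane(D[0][1],(185.6,262.1),.016)))
by=.243;c=np.array([.4887,-.0018]);g=c-.045*np.array([-np.sin(by),np.cos(by)])
for s in(1,-1):print(s,arm.ik([*g,.10],Q(by+s*np.pi/2)),arm.ik(W(-.045,-.025,.09),Q(TH+s*np.pi/2)))
for s in(-1.571,-.785,0,.785,1.571):print("lever",s,*[arm.ik(W(.045+.09*np.sin(a),.02+.09*np.cos(a),.125),Q(TH+s)) is not None for a in(0,.8,1.57)])
E
```

```text
inner corner, fence end [-0.0598  0.0877] [-0.0613  0.0083] screw4 [-0.0788  0.116 ]
1 [ 0.3753  0.7549 -0.5036  2.0268  0.7036  0.5365 -0.3936] [ 0.0899  0.7438 -0.4333  2.0901  0.7053  0.454  -0.7284]
-1 [ 0.0031  0.7032  0.0666  2.0383 -0.1099  0.4034 -2.7436] [-0.437   0.7376  0.3646  2.1062 -0.6492  0.4079 -2.5319]
lever -1.571 True True True
lever -0.785 True True True
lever 0 True True True
lever 0.785 True True True
lever 1.571 True True True
```

Run:
```python
from h import *
np.set_printoptions(precision=4,suppress=True)
by=.243;c=np.array([.4887,-.0018]);g=c-.045*np.array([-np.sin(by),np.cos(by)])
arm.movep([*g,.16],Q(by+np.pi/2));arm.move_gripper(.5,30)
arm.line_to([*g,.098],.1);arm.pause(.2);f0=ft();print("f0",f0,arm.read_opening())
z=.098
while z>.080:
    z-=.001;arm.line_to([*g,z],.03)
    if abs((ft()-f0)[2])>3: break
print("contact z",z,ft()-f0,arm.read_tool_pos())
z=min(z+.003,.095);arm.line_to([*g,z],.05);print(ft()-f0)
arm.move_gripper(0,30);print(arm.read_opening(),arm.read_finger_force(),ft()-f0,arm.read_tool_pos(),arm.read_time())
```

```text
f0 [-0.4093  0.2859  0.606 ] 0.49846181183256866
contact z 0.08199999999999999 [-1.3541 -0.0479  6.2213] [ 0.4995 -0.0454  0.0828]
[-1.0045  0.4294 -0.8987]
0.34336054971652546 30.425618290901184 [ 0.7061 -0.1202  2.2369] [ 0.4996 -0.0455  0.0851] 11.2417
```

Run:
```python
from h import *
np.set_printoptions(precision=4,suppress=True)
z=arm.read_tool_pos()[2];q=Q(TH+np.pi/2)
y0=F(arm.read_tool_pos())[1]
arm.line_to(W(-.0415,y0,z),.06,q);arm.line_to(W(-.0415,-.031,z),.06);arm.pause(.15)
f0=ft();print("f0",f0,arm.read_opening())
y=-.031
while y<-.015:
    y+=.001;arm.line_to(W(-.0415,y,z),.03);f=(ft()-f0)[:2]@ya
    if f<-7: break
print("stop y",y,F(arm.read_tool_pos()),(ft()-f0)[:2]@ya,(ft()-f0)[:2]@xa)
x=-.0415;f0=ft()
while x>-.052:
    x-=.001;arm.line_to(W(x,y,z),.03);f=(ft()-f0)[:2]@xa
    if f>8: break
print("fence x",x,F(arm.read_tool_pos()),f,ft(),arm.read_wrist_torque(),arm.read_time())
im,C=wrist();cv2.imwrite("pics/h1.png",cv2.resize(im,(800,600)))
```

```text
f0 [-0.1929 -2.4061  2.3897] 0.33993167998292745
stop y -0.02099999999999999 [-0.0414 -0.0253] -8.462893816388304 0.9748840634756777
fence x -0.05150000000000001 [-0.046  -0.0255] 9.182521467345445 [ 11.4119 -10.3778  -2.0244] [-2.2798 -2.3549 -0.4441] 18.7
```

View pics/h1.png

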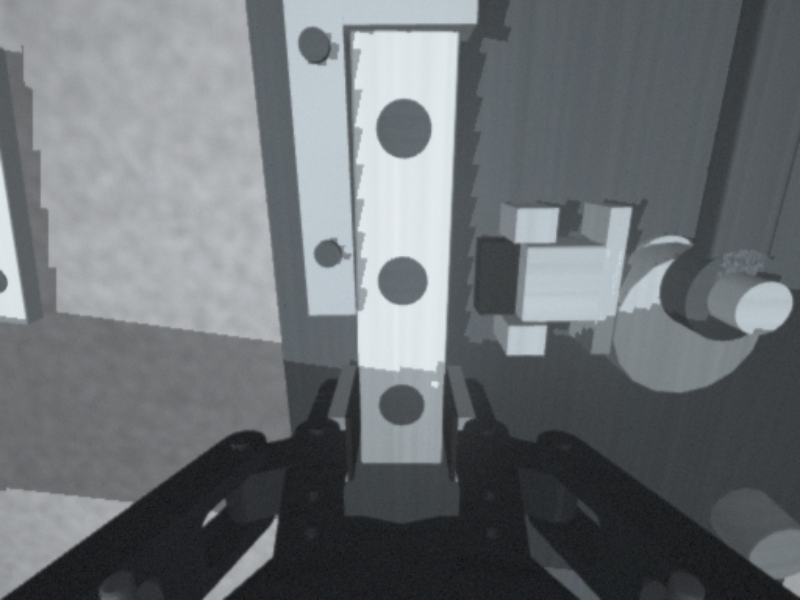

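The bar sits in the corner against the end stop (about (410,28)) and along the fence edge, (344,25) to (357,315). It may be yawed very slightly. I'll check that numerically, unload the grip and release.

Run:
```python
from h import *
np.set_printoptions(precision=4,suppress=True)
def rep(C,dim,fen,k=.64):
    a=[F(plane(C,np.array(u)*k,.024)) for u in dim];b=[F(plane(C,np.array(u)*k,.028)) for u in fen]
    d=a[0]-a[-1];e=b[0]-b[-1];print("dimples",a,"fence",b,"yaw bar-fence",np.arctan2(e[0],e[1])-np.arctan2(d[0],d[1]))
p=(np.array(arm.read_tool_pos()),np.array(arm.read_eef_rot()));C=cam("wrist",p)
rep(C,[(404,128),(402,281),(401,405)],[(344,25),(357,315)])
z=p[0][2];a=F(p[0]);arm.line_to(W(a[0]-.001,a[1]+.001,z),.03);arm.pause(.2);print(ft(),arm.read_wrist_torque())
arm.move_gripper(.6);arm.line_to(W(*F(arm.read_tool_pos()),.13),.1);arm.line_to(W(-.045,0.0,.20),.15);arm.pause(.15)
im,C=wrist();cv2.imwrite("pics/h2.png",cv2.resize(im,(800,600)));import pickle;pickle.dump((im,C),open("h2.pkl","wb"))
print(arm.read_time())
```

```text
dimples [array([-0.0442,  0.0639]), array([-0.0452,  0.0182]), array([-0.046 , -0.0273])] fence [array([-0.0598,  0.0886]), array([-0.0598,  0.0082])] yaw bar-fence -0.01946665470154804
[ 5.1499 -5.9132 -1.1031] [-1.2339 -1.1465 -0.4042]
21.0667
```

View pics/h2.png

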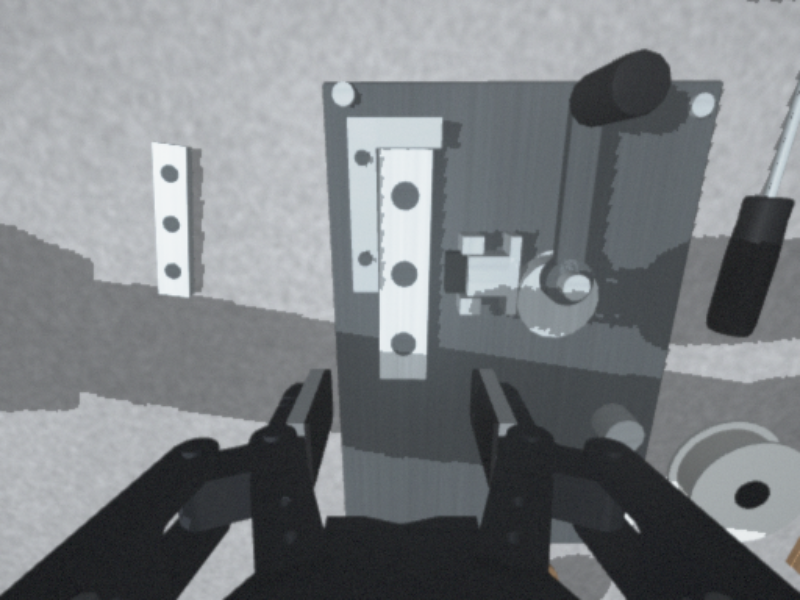

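The bar looks seated, with its dimples at (404,196), (404,274) and (403,344). The knob's top is at about (641,83). I'll check the numbers next.

Run:
```python
from h import *
import pickle
np.set_printoptions(precision=4,suppress=True)
im,C=pickle.load(open("h2.pkl","rb"))
g=im.min(2);pts=[]
for u in[(404,196),(403,274),(403,344)]:
    x,y=(np.array(u)*.64).astype(int);w=g[y-13:y+14,x-13:x+14].astype(float);w=cv2.resize(w,None,fx=4,fy=4,interpolation=cv2.INTER_CUBIC)
    m=w<(w[54,54]+np.percentile(w,75))/2
    n,l,s,c=cv2.connectedComponentsWithStats(m.astype(np.uint8));k=l[54,54];pts.append((c[k]-1.5)/4+[x-13,y-13])
a=[F(plane(C,p,.024)) for p in pts];print(np.array(pts)/.64,a);d=a[0]-a[2];print("bar yaw rel fixture",-np.arctan2(d[0],d[1]))
# subpixel edges: fence inner top edge, bar left edge; by row gradient
for y in(105,125,145,165,180):
    r=cv2.GaussianBlur(im,(1,5),0)[y].min(1)[230:285].astype(int);print(y,r[:32])
print("stop col",[int(v) for v in im[85:110,262].min(1)])
print("knob",F(plane(C,np.array((641,83))*.64,.091)),"stop face",F(plane(C,np.array((405,148))*.64,.028)))
```

```text
[[404.4903 195.1472]
 [403.5577 273.338 ]
 [401.5427 351.2753]] [array([-0.0446,  0.0635]), array([-0.0452,  0.0184]), array([-0.0465, -0.0322])]
bar yaw rel fixture -0.0193051978127581
105 [140 136 137 139 136 181 195 187 198 203 177 111 122 161 181 226 229 229
 229 228 228 231 232 232 231 230 233 234 233 231 231 230]
125 [206 208 207 207 207 207 207 207 207 206 199 138 126 160 177 201 227 228
 229 223 159 112 105 103 104 104 104 105 104 104 104 107]
145 [203 204 205 204 205 205 204 205 206 206 200 154 122 167 224 228 230 229
 229 228 229 231 232 232 231 232 235 234 231 230 230 231]
165 [108 102 103 102 102 102 102 103 140 164 169 190 132 158 189 224 228 229
 229 228 229 231 232 231 230 230 231 227 219 217 225 226]
180 [203 202 201 201 203 203 203 202 202 203 202 196 139 155 165 171 209 228
 229 229 225 206 157 125 113 109 108 110 109 108 110 108]
stop col [208, 205, 208, 206, 205, 205, 207, 209, 203, 174, 192, 226, 232, 231, 231, 231, 231, 231, 232, 232, 232, 231, 233, 232, 232]
knob [0.0445 0.1084] stop face [-0.0444  0.0882]
```

Both tolerances hold, but the yaw is about 0.015 rad. I'll nudge the far end with shut fingers to square it.

Run:
```python
from h import *
import pickle
np.set_printoptions(precision=4,suppress=True)
q=Q(TH+np.pi)
arm.movep(W(-.010,.060,.15),q);arm.move_gripper(0);arm.line_to(W(-.0125,.060,.0915),.12);arm.pause(.15);f0=ft()
x=-.0125
while x>-.032:
    x-=.0015;arm.line_to(W(x,.060,.0915),.04);f=(ft()-f0)[:2]@xa
    if f>6:break
print("push",x,F(arm.read_tool_pos()),f,ft()-f0)
arm.line_to(W(-.0125,.060,.0915),.08);arm.line_to(W(-.0125,.060,.15),.15)
arm.movep(W(.045,.110,.19),q);arm.move_gripper(.6);arm.pause(.1)
im=snapshot("top");cv2.imwrite("pics/t2.png",im);im,C=wrist();pickle.dump((im,C),open("h3.pkl","wb"))
cv2.imwrite("pics/h3.png",cv2.resize(im,(800,600)));print(arm.read_time())
```

```text
push -0.021500000000000005 [-0.0192  0.0601] 6.55563745685662 [ 6.5329  0.6738 -1.2042]
26.9083
```

View pics/h3.png

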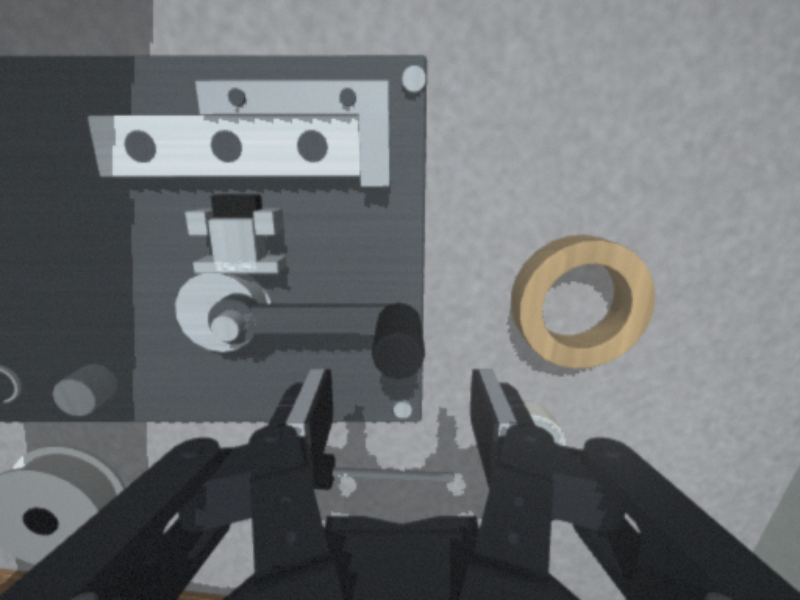

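The bar is now parallel to the fence and against the stop at (360,145). The knob is centred between the fingers at (400,340). Next I grip it across the tangent and sweep, turning the gripper with the lever.

Run:
```python
from h import *
import pickle
np.set_printoptions(precision=4,suppress=True)
im,C=pickle.load(open("h3.pkl","rb"));print("knob top",F(plane(C,np.array((400,357))*.64,.091)))
Z=.125
for b in(np.pi/2,1.5*np.pi):
    print(b,[(lambda s:None if s is None else s[[0,2,4,6]])(arm.ik(W(.045+.09*np.sin(a),.02+.09*np.cos(a),Z),Q(TH+b-a))) for a in(0,.8,1.65)])
```

```text
knob top [0.0449 0.1097]
1.5707963267948966 [array([-0.0958, -0.5421,  0.588 , -0.7913]), array([-0.1545, -0.3536,  0.3744, -1.3099]), array([-0.6369,  0.7481, -0.7615, -1.112 ])]
4.71238898038469 [array([ 0.2115, -1.2342,  1.1363,  1.9152]), array([ 0.1859, -1.0884,  1.0238,  1.3448]), array([ 0.2155, -0.9029,  0.8724,  0.7289])]
```

Run:
```python
from h import *
np.set_printoptions(precision=4,suppress=True)
Z=.125;b=1.5*np.pi
arm.movep(W(.045,.110,.17),Q(TH+b));arm.pause(.1);f0=ft()
arm.line_to(W(.045,.110,.135),.1);print("desc",ft()-f0);arm.line_to(W(.045,.110,Z),.05);print("desc",ft()-f0,arm.read_tool_pos()[2])
arm.move_gripper(0,50);g=F(arm.read_tool_pos());print("grip",arm.read_opening(),arm.read_finger_force(),g,ft()-f0,arm.read_time())
```

```text
desc [ 0.2889  1.9062 -0.1418]
desc [0.3894 1.1498 0.1416] 0.12474599881803125
grip 0.26788087219777434 48.85809123516083 [0.0451 0.1101] [0.3773 0.179  0.3039] 29.45
```

Run:
```python
from h import *
np.set_printoptions(precision=4,suppress=True)
Z=.125;b=1.5*np.pi;px,py=.045,.020
def go(a,v=.07,r=.09): arm.line_to(W(px+r*np.sin(a),py+r*np.cos(a),Z),v,Q(TH+b-a))
def ang():
    d=F(arm.read_tool_pos())-[px,py];return np.arctan2(d[0],d[1]),np.hypot(*d)
for a in np.linspace(0,1.571,11)[1:]:
    go(a);print(round(a,3),np.array(ang()),ft())
arm.pause(.3);c=1.571
for k in range(2):
    c+=1.571-ang()[0];go(c,.03);arm.pause(.3);print("adj",c,np.array(ang()),ft(),arm.read_opening(),arm.read_finger_force())
print(arm.read_time(),F(arm.read_tool_pos()),2*np.array(arm.read_wrist_torque()))
im,C=wrist();a=cv2.resize(im,(400,300));t=snapshot("top")[120:290,150:377];t=cv2.resize(t,(400,300),interpolation=cv2.INTER_CUBIC)
cv2.imwrite("pics/e.png",np.hstack([a,t]))
```

```text
0.157 [0.1541 0.0902] [ 0.0283 -1.3386  2.0924]
0.314 [0.3098 0.0903] [0.0213 0.4816 5.149 ]
0.471 [0.4663 0.0904] [ 0.2965 -0.2925  4.784 ]
0.628 [0.6226 0.0905] [ 1.5809 -0.1391  4.2406]
0.786 [0.7791 0.0906] [3.258  2.1301 4.3017]
0.943 [0.9354 0.0908] [4.2939 2.537  3.7926]
1.1 [1.0951 0.091 ] [4.8672 2.9043 4.6636]
1.257 [1.2533 0.0911] [4.8078 2.8739 3.2492]
1.414 [1.4116 0.0913] [5.9956 2.9515 4.4041]
1.571 [1.5701 0.0916] [6.7737 2.1444 2.7667]
adj 1.5730910824686188 [1.5708 0.0916] [6.8973 1.8155 3.2662] 0.26969343052828176 49.465500712394714
adj 1.573290943001923 [1.571  0.0916] [7.121  1.9295 3.4289] 0.2666891096643792 49.465429186820984
34.35 [0.1366 0.02  ] [ 0.6786 -2.5386  0.9508]
```

View pics/e.png

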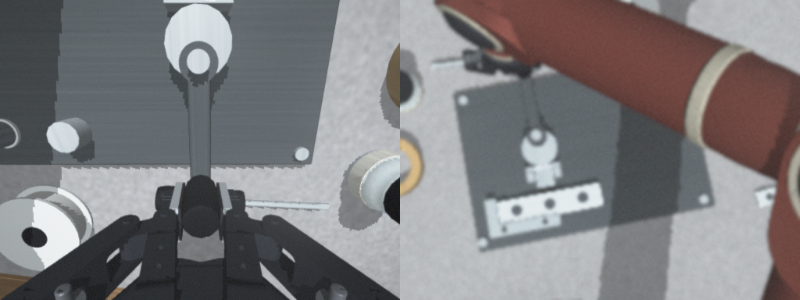

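The lever points straight away from the fence with the knob gripped at (203,210), left half. The jaw touches the seated bar at (545,185), right half, and the neighbouring objects are undisturbed.

```bash
python3 -c "
from station import ticket;print(ticket.finish_job())"
```

```text
the job is handed in; nothing more can be done
None
```

I handed the job in at about 34 s of the 51 s, with the bar against the fence and end stop, the lever at about 1.571 rad, and the gripper still holding the knob; the hand-in gave no verdict, and I couldn't measure the jaw's force on the bar directly.

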